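# Vent a mixing canister with its bayonet lid

### The job

On the canister carousel, turn the turntable counter-clockwise (seen from above) by exactly one click, so that the open white canister stands at the orange pointer. Then put the loose blue bayonet lid into that canister, lugs down through the two entry slots until it is fully seated, and twist it clockwise half-way to the lock, to the orange vent marks (45 degrees from the entry slots), never letting it go over the lock click. Finish while still gripping the lid and holding it there against its return spring, with the carousel still at that click; leave everything else where it is.

Things in the scene. Friction and masses are not known exactly. Their poses are not given: they have to be found in the camera images.
- station: Fixed round grey base of the carousel, 270 mm across, 18 mm tall; origin on the carousel axis at table height, z up. Its orange pointer lies 123 to 173 mm from the axis along its own -x, roughly towards the robot, and is no taller than 24 mm. The turntable on it carries three canisters 120 degrees apart, 85 mm from the axis: the open one and two lidded ones (bar tops 131 mm above the table).
- carousel (a joint): Angle of the aluminium turntable (256 mm across, top 32 mm above the table), rad, growing counter-clockwise seen from above. Sprung clicks (detents) at 0, 1.047 and 2.094 pull it in from about 0.1 rad either side; between them it stays where it is left; it starts at 0, one click on is 1.047. Turning it over the hump takes up to about 1 N m (9 N at a post).
- index_post (a point): Middle of the grip of the orange-topped index post, 142 mm above the table, 110 mm from the carousel axis: a vertical cylinder 22 mm in diameter from 130 to 156 mm above the table, on a 15 mm steel rod. It starts near the pointer, moves with the turntable and stands half-way between two canisters. Two more posts with black grips are the same.
- canister (a point): The open white canister fixed on the turntable, 80 mm outside diameter, 56 mm tall; origin at the centre of its underside (32 mm above the table), z up. Its entry slots lie along its own +x and -x. When the lid is seated, the lid's origin is 42 mm above this origin, and the lugs can turn under the collar.
- vent_ring (a joint): Ring inside the open canister that takes the lid's lugs between brass stops (2.5 mm play each side of a lug: it lags the lid by about 5 degrees). Twist in rad, 0 at the entry slots, growing clockwise from above. A spring drives it back to 0 with 0.1 to 0.3 N m. Sprung balls resist the lugs from about 55 degrees of lid twist; past about 75 degrees they click into the lock at 90 degrees.
- lid: Loose blue bayonet lid, 0.11 to 0.21 kg, standing on its spigot; origin at the centre of its underside, z up. Spigot 48 mm diameter, 14 mm tall; two lugs 8 mm wide, 6 mm tall at its foot along +x and -x, 64 mm over both; flange 72 mm diameter, z 14 to 20 mm; black grip bar 56 mm long along x (in line with the lugs), 16 mm wide, z 20 to 57 mm, white-ended. A half turn about z makes no difference.
- push_lid: Red plain push-on lid without lugs, 68 mm diameter, 14 mm tall with a 24 mm knob, 36 mm tall in all: not for this job, leave it. Origin at the centre of its underside.
- resin_bottle: White bottle, 68 mm diameter, 170 mm tall: leave it. Origin at the centre of its underside.
- pigment_jar: Amber jar with black cap, 52 mm diameter, 60 mm tall: leave it. Origin at the centre of its underside.
- mixing_cup: Green open cup, 76 mm diameter, 95 mm tall: leave it. Origin at the centre of its underside.
- spatula: Spatula lying flat: leave it.
- brush: Brush lying flat: leave it.
- plaster_block: White plaster block 90 x 60 x 35 mm: leave it. Origin at the centre of its underside.
- canister_mouth (a point): Centre of the open canister's mouth, 56 mm above its underside. The aluminium collar has a 52 mm round opening with two slots (13 mm wide or more, out to 34 mm from the axis) along the canister's +x and -x, marked by white tabs outside. Orange vent tabs stand 45 degrees and black lock tabs 90 degrees clockwise (from above) from the white ones.

How it is judged:
On the way, in this order (a step that is already met when the one before it is completed fails the run):
1. the carousel is turned on by one click (value of joint carousel between 0.927 and 1.167 rad), for 0.2 s.
2. the lid is seated in the canister (horizontal distance between lid and canister below 0.004 m and z of lid in the frame of canister below 0.045 m and value of joint carousel between 0.9 and 1.195 rad), for 0.1 s.
At the end, for the whole second after the job is handed in: Carousel at its next click (1.047 rad, within 0.147); lid in the open canister within 4 mm of its axis, seated (origin 38 to 46 mm above the canister's), upright, twisted clockwise 45 degrees (within 10) with the vent ring at 0.5 to 1.0 rad, still, gripped by the fingers (value of joint carousel between 0.9 and 1.195 rad and horizontal distance between lid and canister below 0.004 m and z of lid in the frame of canister between 0.038 and 0.046 m and angle between lid's own z axis and vertical below 0.1 rad and angle between the x axis of lid and the x axis of canister, either way round between 0.61 and 0.96 rad and value of joint vent_ring between 0.5 and 1 rad and angular speed of lid below 0.2 rad/s and contact force between the fingers and lid above 2 N); the arm keeps its last pose, push and grip.
It fails at once if the carousel is turned past the next click (value of joint carousel above 1.4 rad).
It fails at once if the lid goes over the lock click (value of joint vent_ring above 1.15 rad).
It fails at once if a bystander is disturbed (distance of any of push_lid, resin_bottle, pigment_jar, mixing_cup, spatula, brush, plaster_block from where it was at the start of the episode above 0.03 m).
It also fails if it takes over 51 s, if anything falls off the work surface, if the arm or the gripper's body presses on something with over 40 N, if the wrist force passes 120 N, or if a joint passes its speed limit or range.

### The arm

A 6-joint arm with a two-finger parallel gripper is mounted at the origin on the work surface. World frame = base frame: x ahead of the robot, y to its left, z up, the work surface at z = 0. Lengths are in m, angles in rad, forces in N, time in s.
With the tool pointing down it reaches from about 0.325 to 0.775 m from the base axis. Payload 5.5 kg.
Tool frame: the origin (TCP) lies at the very end of the fingers, on their centre line; the grasp point (between the pads) lies 19 mm behind it; z points along the fingers, y is the direction in which the jaws open and shut (so a half turn about z gives the same grasp; the last joint's range is limited). The gripper opens to 85 mm and grips with 20 to 120 N. Pads are 22 mm wide; open, the fingers measure 114 mm over their backs; the gripper's body (76 mm by 85 mm) begins 54 mm behind the grasp point. The pads swing forward as they close: fully open they stand 13 mm farther back than shut.
Start: joints at [-1.283, 0.091, 1.231, -0, 1.82, -0.057], TCP at [0.203, -0.565, 0.231] pointing down, gripper open.
Joint ranges: [-2.87, 2.87], [-0.86, 2.18], [0.17, 2.46], [-1.51, 4.65], [0.06, 2.69], [-2.65, 2.65]. Speed limits (rad/s): [2.57, 2.57, 3.01, 3.14, 3.14, 3.14].

### API

Orientations are given as a unit quaternion [x, y, z, w].
In Python, from bench import bot gives the robot as it stands. The module is installed in compiled form; this text tells all that it offers.
- The arm moves only by the tool carry_out, never from a script. Its argument "motion" is one flat list of numbers, 5 for each row, row after row: the gripper command: -1 is shut, 1 is fully open, values between are in proportion, then the shift along the world's x, y, z in mm, then the turn about the world's z in degrees. In form: [fingers, dx, dy, dz, spin, fingers, dx, dy, dz, spin, ...]. A call has 1 to 12 rows; each row is the pose to reach, as a shift and turn from the pose commanded when the call began; what a row does not reach only later rows make up. A row lasts 1/12 s, in which the tool goes at most 41.7 mm and 7.16 degrees, less where a joint would pass 70% of its speed; a pose out of reach is approached as far as the arm can. A call with a gripper value outside its range is refused whole. The fingers move at their own pace and stop on an object; "force" is the grip in N (left out, the last holds). Time passes only in rows, so rows that repeat a pose let the fingers close. It gives the time, the measured TCP pose, the force and the opening at its end, in the units of the state.
- bot.state(): the state, without advancing time (a new reading comes with each control period).
- bot.read_camera(name): name is "scene" or "top" or "wrist"; returns a dict with "frame" (400x640x3 uint8, red, green, blue), "mtx" (3x3 intrinsics, pixels), "world_to_cam" (4x4, takes a point from world to camera coordinates); the wrist camera has in their place "mount" (4x4, takes a point from camera to tool coordinates, whose origin is the TCP and whose axes are the flange's). Camera axes: x right, y down, z forward; pixel columns grow to the right and rows downward; lengths in m; the calibration is good to about 2 mm. A picture is of the moment at which its call begins: read the wrist's pose just before it. There is no depth.
- bot.close_job(): hands the job in, once; it reports no verdict.
The state is a dict: "time_s": time; "joint_positions": joint angles; "joint_vel": joint speeds; "effort": joint torques, N m; "tcp_pos": TCP position; "orientation": TCP orientation; "force": force on the tool from outside, world axes, zero at the start; "moment": the same for the moment, N m; "gripper_width": finger opening in m.
Only numpy, scipy, OpenCV 4.12 (cv2) and the standard library are available. Lean on these libraries where they do the work, as an engineer would, in place of code of your own. Each camera call takes 0.05 s, during which the arm holds its last target.

## Working session

There is one attempt and no reset: what is moved stays moved. The work goes in short steps, Python scripts to look and compute and a tool call to move; the robot and the scene stay as the last step left them, time stands still between calls to the robot, and variables do not carry over. Pictures are saved under pics/ and viewed, and the job is handed in when it is done.

Besides the shell and the picture viewer there is one more tool, called after "Call:" as name(argument=value, ...) on one line, values as JSON. carry_out: Moves the arm, as the interface text tells. Its arguments: {"type":"object","properties":{"motion":{"type":"array","items":{"type":"number"}},"force":{"type":"number"}},"required":["motion"]}

```bash
mkdir -p pics; ls
python3 - <<'E'
from bench import bot
import cv2
s=bot.state(); print(s)
for n in ("scene","top","wrist"):
    c=bot.read_camera(n); cv2.imwrite(f"pics/{n}0.png",c["frame"][:,:,::-1]); print(n,c["mtx"].tolist(),c.get("world_to_cam",c.get("mount")).tolist())
E
```

```text
pics
{'time_s': 0.0, 'joint_positions': array([-1.28267668e+00,  9.19095296e-02,  1.23188565e+00,  3.01196474e-05,
        1.81980527e+00, -5.66691412e-02]), 'joint_vel': array([-0.00079978,  0.00108283, -0.00118456, -0.0012196 , -0.00056022,
       -0.00077617]), 'effort': array([-8.27961612e-04, -4.58730197e+01, -4.18023455e+01, -4.64593006e-05,
        1.13928496e-02,  2.15659597e-06]), 'tcp_pos': array([ 0.20274409, -0.56440988,  0.23012067]), 'orientation': array([ 9.85175722e-01,  1.71545296e-01, -1.01415707e-04, -9.98868088e-04]), 'force': array([-0.29166966, -0.3124418 , -0.89581874]), 'moment': array([ 0.00254413, -0.03818348,  0.02532725]), 'gripper_width': 0.08563387940531933}
scene [[461.33449215101734, 0.0, 323.3745847672447], [0.0, 461.33449215101734, 197.32299697578244], [0.0, 0.0, 1.0]] [[-0.7733447817725786, 0.6336962698754606, 0.019154269786402146, 0.4267521806008291], [0.3712383344311842, 0.47712613721930996, -0.7965756387380551, -0.0946632842146945], [-0.5139260136964104, -0.6089168142924842, -0.6042353562296809, 1.9660287438893072], [0.0, 0.0, 0.0, 1.0]]
top [[448.5661433195154, 0.0, 322.94030932158176], [0.0, 448.5661433195154, 195.24915694195772], [0.0, 0.0, 1.0]] [[-0.015485066904570674, -0.9996877428116576, 0.019611975298112413, -0.004965918627643308], [-0.9830990760050659, 0.011643811106676734, -0.18270366285572284, 0.5735037185938064], [0.18241825418785967, -0.022109693237239506, -0.9829724014457417, 1.465317089197706], [0.0, 0.0, 0.0, 1.0]]
wrist [[320.7647257425707, 0.0, 320.57114843435005], [0.0, 320.7647257425707, 205.44426129878352], [0.0, 0.0, 1.0]] [[0.00038688327736282924, -0.9559040744268638, -0.29367882255186306, 0.07416892070577276], [0.999999724369754, 0.000555928954979663, -0.0004921416572535213, 0.00043873145082196086], [0.0006337047762847539, -0.2936785512037201, 0.9559040260304058, -0.14244358397755158], [0.0, 0.0, 0.0, 1.0]]
```

View pics/scene0.png

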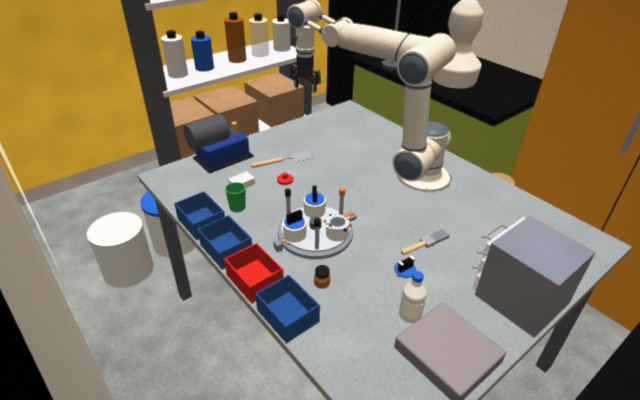

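View pics/top0.png

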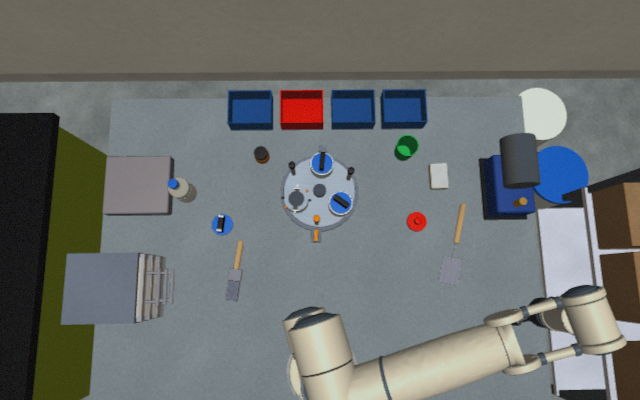

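View pics/wrist0.png

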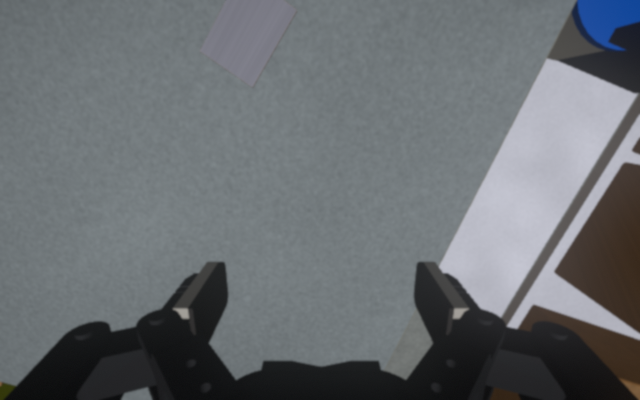

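Run:
```python
import cv2
a=cv2.imread("pics/top0.png"); cv2.imwrite("pics/topA.png",cv2.resize(a[30:230,250:450],None,fx=3,fy=3,interpolation=cv2.INTER_CUBIC))
```

```text
(no output)
```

View pics/topA.png

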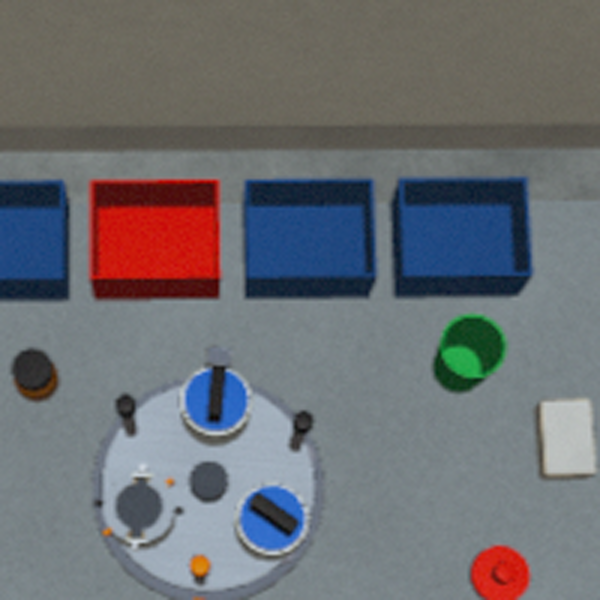

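```bash
cat > h.py <<'E'
from bench import bot
import cv2, numpy as np
def ray(c,u,v,z):
    K=c["mtx"];T=c["world_to_cam"] if "world_to_cam" in c else c["T"]
    d=T[:3,:3].T@np.linalg.solve(K,[u,v,1.]); o=-T[:3,:3].T@T[:3,3]
    return o+d*(z-o[2])/d[2]
def proj(c,p):
    T=c["world_to_cam"] if "world_to_cam" in c else c["T"]
    q=T[:3,:3]@np.asarray(p)+T[:3,3]; q=c["mtx"]@q; return q[:2]/q[2]
def wrist():
    from scipy.spatial.transform import Rotation as R
    s=bot.state(); c=bot.read_camera("wrist")
    M=np.eye(4);M[:3,:3]=R.from_quat(s["orientation"]).as_matrix();M[:3,3]=s["tcp_pos"]
    c["T"]=np.linalg.inv(M@c["mount"]); return s,c
def crop(f,x0,y0,x1,y1,k,name):
    cv2.imwrite(name,cv2.resize(f[y0:y1,x0:x1,::-1],None,fx=k,fy=k,interpolation=cv2.INTER_CUBIC))
E
python3 - <<'E'
from h import *
c=bot.read_camera("top")
crop(c["frame"],270,140,370,250,6,"pics/tA.png")
crop(c["frame"],200,200,250,310,5,"pics/tB.png")
c=bot.read_camera("scene")
crop(c["frame"],260,170,370,260,7,"pics/sA.png")
crop(c["frame"],380,220,460,320,6,"pics/sB.png")
E
```

```text
(no output)
```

View pics/tA.png

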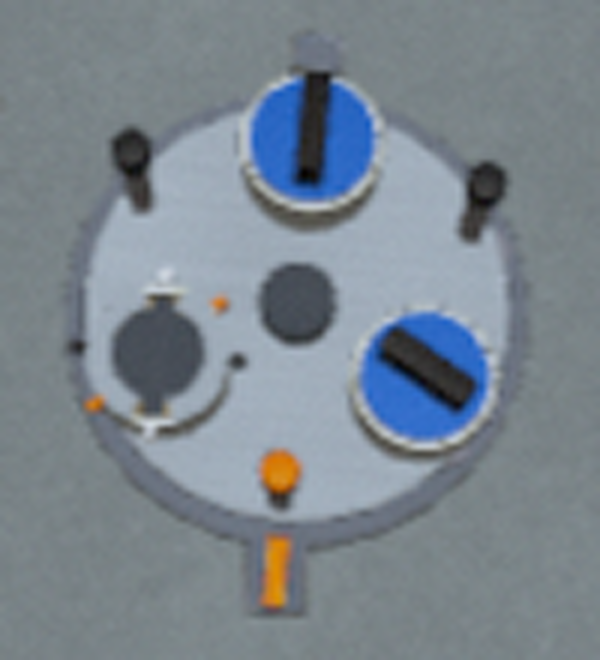

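View pics/tB.png

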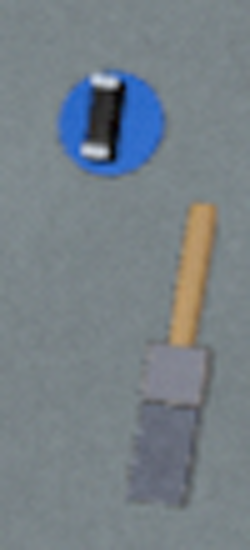

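View pics/sA.png

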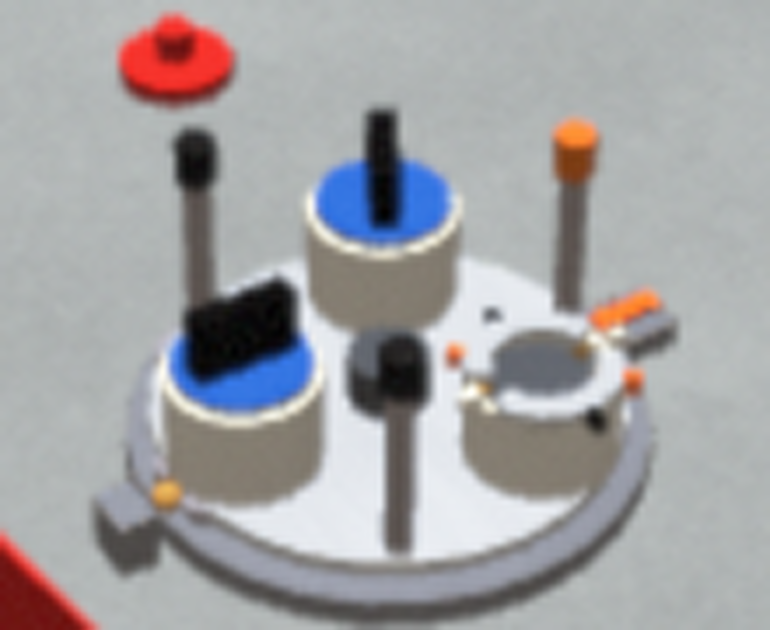

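View pics/sB.png

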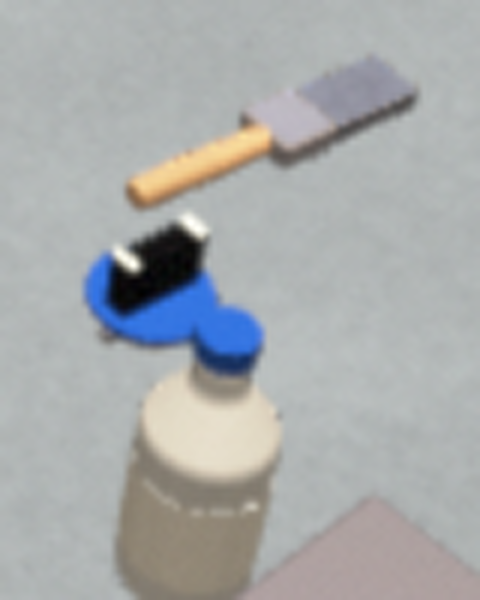

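Run:
```python
from h import *
from scipy.optimize import least_squares
c=bot.read_camera("top"); sc=bot.read_camera("scene")
def o(x,y,x0=270,y0=140,k=6): return (x+.5)/k-.5+x0,(y+.5)/k-.5+y0
posts=[ray(c,*o(*p),0.156) for p in [(281,470),(487,183),(131,150)]]
bars=[ray(c,*o(*p),0.131) for p in [(427,367),(312,128)]]
mouth=ray(c,*o(157,352),0.08)
print("posts",posts,"mean",np.mean(posts,0)); print("bars",bars,"mouth",mouth)
ptr=[ray(c,*o(*p),0.024) for p in [(279,538),(271,606)]]; print("ptr",ptr)
slots=[ray(c,*o(*p),0.088) for p in [(164,284),(152,424)]]; print("white",slots)
vents=[ray(c,*o(*p),0.088) for p in [(220,303),(94,404),(77,346),(238,360)]]; print("vent,lock",vents)
def res(q):
    r=[]
    for k,p in enumerate(posts):
        a=q[2]+k*2*np.pi/3; r+= [p[0]-q[0]-.11*np.cos(a),p[1]-q[1]-.11*np.sin(a)]
    for k,p in enumerate(bars):
        a=q[2]+np.pi/3+k*2*np.pi/3; r+= [p[0]-q[0]-.085*np.cos(a),p[1]-q[1]-.085*np.sin(a)]
    return r
r=least_squares(res,[.6,0,np.pi]); print(r.x,np.degrees(r.x[2]),np.round(r.fun*1000,1))
# scene check
def s(x,y): return o(x,y,260,170,7)
ps=[ray(sc,*s(*p),0.156) for p in [(576,132),(196,142),(402,348)]]; print("scene posts",ps,np.mean(ps,0))
print("scene mouth",ray(sc,*s(545,365),0.085))
def b(x,y): return o(x,y,200,200,5)
e=[ray(c,*b(*p),0.057) for p in [(105,79),(95,152)]]; e=np.array(e); print("lid bar",e,e.mean(0),np.degrees(np.arctan2(*(e[0]-e[1])[[1,0]])))
print("flange",ray(c,*b(112,124),0.02))
def b2(x,y): return o(x,y,380,220,6)
e=np.array([ray(sc,*b2(*p),0.057) for p in [(125,257),(193,226)]]); print("lid bar sc",e,e.mean(0),np.degrees(np.arctan2(*(e[1]-e[0])[[1,0]])))
```

```text
posts [array([0.48255111, 0.01098176, 0.156     ]), array([ 0.63478764, -0.10042246,  0.156     ]), array([0.65482326, 0.08843926, 0.156     ])] mean [ 5.90720668e-01 -3.33811760e-04  1.56000000e-01]
bars [array([ 0.54029394, -0.06782287,  0.131     ]), array([ 0.67253957, -0.00839875,  0.131     ])] mouth [0.55930186 0.07810142 0.08      ]
ptr [array([0.46141146, 0.01168498, 0.024     ]), array([0.42299357, 0.01668632, 0.024     ])]
white [array([0.59595869, 0.07375916, 0.088     ]), array([0.51790874, 0.08069597, 0.088     ])]
vent,lock [array([0.58490812, 0.04295385, 0.088     ]), array([0.52936981, 0.11235644, 0.088     ]), array([0.56174119, 0.12167638, 0.088     ]), array([0.55286819, 0.03334637, 0.088     ])]
[5.90092377e-01 8.91301375e-05 3.03637087e+00] 173.97123569899603 [ 1.9 -0.7  0.   0.   0.  -0.6  0.2  0.8 -2.1  0.4]
scene posts [array([0.48532229, 0.01607338, 0.156     ]), array([ 0.63982512, -0.09323965,  0.156     ]), array([0.65875443, 0.09358733, 0.156     ])] [0.59463395 0.00547369 0.156     ]
scene mouth [0.55810958 0.08098327 0.085     ]
lid bar [[0.50836917 0.32940752 0.057     ]
 [0.45965438 0.3347336  0.057     ]] [0.48401178 0.33207056 0.057     ] -6.239476163600529
flange [0.48267342 0.33153419 0.02      ]
lid bar sc [[0.50838951 0.33214714 0.057     ]
 [0.46237378 0.33882311 0.057     ]] [0.48538165 0.33548512 0.057     ] 171.7451158197853
```

Call:
carry_out(motion=[1,270,577,0,-26,1,270,577,0,-26,1,270,577,0,-26,1,270,577,0,-26,1,270,577,0,-26,1,270,577,0,-26,1,270,577,0,-26,1,270,577,0,-26,1,270,577,0,-26,1,270,577,0,-26,1,270,577,0,-26,1,270,577,0,-26], force=60)

```text
time_s: 1.35
tcp_pos: [0.4149, -0.1101, 0.2317]
orientation: [0.999, -0.055, 0.001, 0.0]
force: [1.1, -0.2, -0.3]
gripper_width: 0.0857
```

Call:
carry_out(motion=[1,54,117,0,0,1,54,117,0,0,1,54,117,0,0,1,54,117,0,0,1,54,117,0,0])

```text
time_s: 1.77
tcp_pos: [0.4689, 0.0072, 0.2309]
orientation: [0.999, -0.052, -0.0, -0.0]
force: [0.5, -0.4, 0.8]
gripper_width: 0.0854
```

Run:
```python
from h import *
s,c=wrist(); print(s["tcp_pos"],s["orientation"],s["force"],s["joint_vel"].round(3))
np.save("w1T.npy",c["T"]); cv2.imwrite("pics/w1.png",c["frame"][:,:,::-1])
```

```text
[0.46894218 0.00721156 0.23093875] [ 9.98643310e-01 -5.20708695e-02 -3.95940927e-04 -8.64859916e-05] [ 0.49277154 -0.35708115  0.75702388] [-0.07  -0.024  0.012 -0.021  0.01  -0.027]
```

View pics/w1.png

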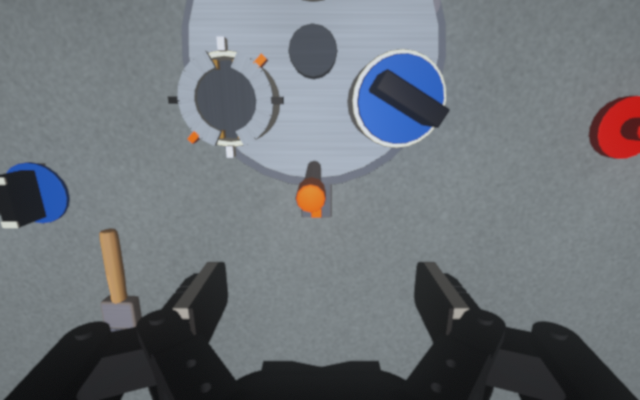

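Run:
```python
import cv2
a=cv2.imread("pics/w1.png")
cv2.imwrite("pics/w1A.png",cv2.resize(a[20:225,150:470],None,fx=2.5,fy=2.5,interpolation=cv2.INTER_CUBIC))
```

```text
(no output)
```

View pics/w1A.png

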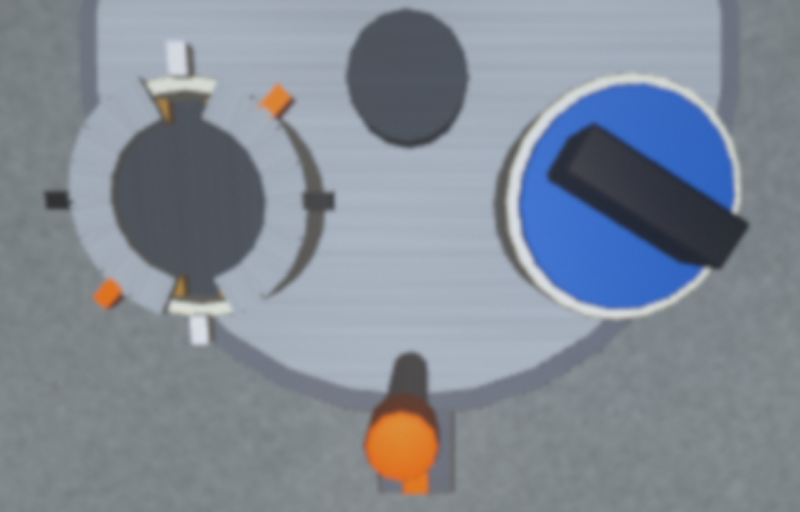

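Run:
```python
from h import *
K=np.array([[320.7647257425707,0,320.57114843435005],[0,320.7647257425707,205.44426129878352],[0,0,1]])
c=dict(mtx=K,T=np.load("w1T.npy"))
def o(x,y): return (x+.5)/2.5-.5+150,(y+.5)/2.5-.5+20
print("post",ray(c,*o(402,446),0.156))
print("mouth",ray(c,*o(188,197),0.088))
w=[ray(c,*o(*p),0.085) for p in [(177,58),(200,330)]];print("white",w,np.degrees(np.arctan2(*(w[0]-w[1])[[1,0]])), (w[0]+w[1])/2)
w=[ray(c,*o(*p),0.085) for p in [(57,200),(318,201)]];print("blk",w,np.degrees(np.arctan2(*(w[0]-w[1])[[1,0]])), (w[0]+w[1])/2)
w=[ray(c,*o(*p),0.085) for p in [(277,100),(107,293)]];print("or",w,np.degrees(np.arctan2(*(w[0]-w[1])[[1,0]])), (w[0]+w[1])/2)
print("lid2 rim",ray(c,*o(630,196),0.088))
print("hub at z .04/.06",ray(c,*o(407,77),0.04),ray(c,*o(407,77),0.06))
t=bot.read_camera("top"); print("bottle",ray(t,177,183,.17),t["mtx"][0,0])
```

```text
post [0.48247855 0.01231372 0.156     ]
mouth [0.55783363 0.07857284 0.088     ]
white [array([0.60066493, 0.07477244, 0.085     ]), array([0.51304056, 0.08376785, 0.085     ])] -5.861380855139723 [0.55685275 0.07927015 0.085     ]
blk [array([0.56166931, 0.12411465, 0.085     ]), array([0.55210792, 0.03547465, 0.085     ])] 83.8434446945472 [0.55688862 0.07979465 0.085     ]
or [array([0.58488333, 0.04438841, 0.085     ]), array([0.52925729, 0.11400489, 0.085     ])] -51.37390629338459 [0.55707031 0.07919665 0.085     ]
lid2 rim [ 0.54269002 -0.06986602  0.088     ]
hub at z .04/.06 [0.59421982 0.0012873  0.04      ] [0.59114676 0.00113579 0.06      ]
bottle [0.59583283 0.44382123 0.17      ] 448.5661433195154
```

```bash
python3 -c "
from h import *
print(bot.state()['tcp_pos'])"
```

```text
[0.46842798 0.00462665 0.23123774]
```

Call:
carry_out(motion=[1,14,8,-30,0,1,14,8,-65,0,1,14,8,-100,0,1,14,8,-106,0,1,14,8,-107,0,1,14,8,-107,0])

```text
time_s: 2.37
tcp_pos: [0.4828, 0.0118, 0.1258]
orientation: [0.998, -0.055, 0.001, 0.0]
force: [0.6, -0.2, 0.4]
gripper_width: 0.0852
```

Run:
```python
from h import *
s,c=wrist(); print(s["tcp_pos"],s["orientation"],s["force"],s["joint_vel"].round(3))
cv2.imwrite("pics/w2.png",c["frame"][:,:,::-1])
```

```text
[0.48280671 0.01181763 0.1257716 ] [ 9.98463460e-01 -5.54105111e-02  6.23931196e-04  7.00754982e-05] [ 0.62597528 -0.19900636  0.4463679 ] [ 0.011 -0.015 -0.047  0.003  0.     0.002]
```

View pics/w2.png

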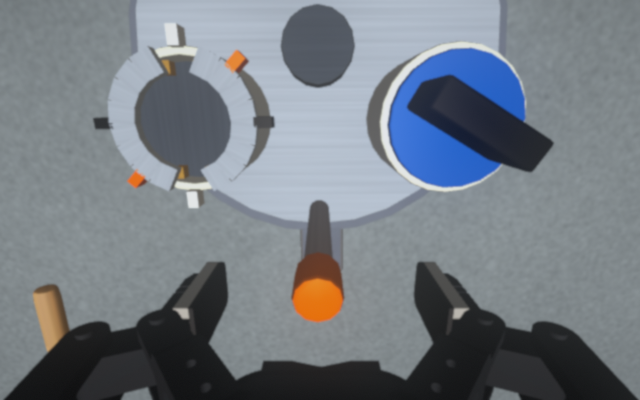

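Call:
carry_out(motion=[-1,0,0,0,0,-1,0,0,0,0,-1,0,0,0,0,-1,0,0,0,0,-1,0,0,0,0,-1,0,0,0,0,-1,0,0,0,0,-1,0,0,0,0], force=50)

```text
time_s: 3.08
tcp_pos: [0.4828, 0.013, 0.1249]
orientation: [0.999, -0.054, 0.0, -0.0]
force: [-1.0, 0.6, 4.0]
gripper_width: 0.0207
```

Run:
```python
from h import *
print(bot.state())
A=np.array([.5917,.0012]);p=np.array([.4825,.0120]);d=p-A;r=np.hypot(*d);print(r)
for k in range(1,19):
    a=np.radians(4*k);R=np.array([[np.cos(a),-np.sin(a)],[np.sin(a),np.cos(a)]]);print(4*k,((R@d+A-p)*1000).round(1))
```

```text
{'time_s': 3.0833, 'joint_positions': array([-4.35506309e-02, -2.23735104e-01,  1.71984095e+00,  6.89873406e-05,
        1.64478043e+00,  1.63606953e+00]), 'joint_vel': array([-4.18699862e-04, -1.44609637e-03,  4.82159291e-05,  4.14952454e-04,
       -7.59075070e-04, -7.09950869e-04]), 'effort': array([-1.34456973e-01, -2.99431443e+01, -3.98019648e+01, -7.67202722e-02,
       -3.27965235e-01,  3.54459020e-02]), 'tcp_pos': array([0.48276887, 0.01301754, 0.12485925]), 'orientation': array([ 9.98520113e-01, -5.43825129e-02,  3.52793849e-04, -3.82323831e-05]), 'force': array([-0.99620254,  0.57784223,  3.97497498]), 'moment': array([0.05733135, 0.14505604, 0.07414881]), 'gripper_width': 0.02074255460947828}
0.1097327663006816
4 [-0.5 -7.6]
8 [ -0.4 -15.3]
12 [  0.1 -22.9]
16 [  1.3 -30.5]
20 [  2.9 -38. ]
24 [  5.  -45.3]
28 [  7.7 -52.5]
32 [ 10.9 -59.5]
36 [ 14.5 -66.2]
40 [ 18.6 -72.7]
44 [ 23.1 -78.9]
48 [ 28.1 -84.7]
52 [ 33.5 -90.2]
56 [ 39.2 -95.3]
60 [  45.2 -100. ]
64 [  51.6 -104.2]
68 [  58.3 -108. ]
72 [  65.2 -111.3]
```

Call:
carry_out(motion=[-1,-0.5,-7.6,0,4,-1,-0.4,-15.3,0,8,-1,0.1,-22.9,0,12,-1,1.3,-30.5,0,16,-1,2.9,-38,0,20,-1,5,-45.3,0,24,-1,7.7,-52.5,0,28,-1,10.9,-59.5,0,32,-1,14.5,-66.2,0,36,-1,18.6,-72.7,0,40,-1,18.6,-72.7,0,40])

```text
time_s: 4.0
tcp_pos: [0.5017, -0.0608, 0.1249]
orientation: [0.957, 0.291, 0.0, 0.001]
force: [-2.7, -0.2, 6.1]
gripper_width: 0.0204
```

Call:
carry_out(motion=[-1,4.5,-6.2,0,4,-1,9.5,-12,0,8,-1,14.9,-17.5,0,12,-1,20.6,-22.6,0,16,-1,26.6,-27.3,0,20,-1,26.6,-27.3,0,20,-1,26.6,-27.3,0,20,-1,26.6,-27.3,0,20])

```text
time_s: 4.67
tcp_pos: [0.5278, -0.0874, 0.1249]
orientation: [0.893, 0.451, -0.0, 0.001]
force: [-0.8, -1.3, 5.4]
gripper_width: 0.0207
```

Run:
```python
from h import *
s,c=wrist(); print(s["tcp_pos"],s["orientation"],s["force"],s["moment"])
cv2.imwrite("pics/w3.png",c["frame"][:,:,::-1])
```

```text
[ 0.52776816 -0.08743837  0.12488515] [ 8.92517202e-01  4.51013033e-01 -1.33158691e-04  5.20034451e-04] [-0.84281674 -1.27620573  5.38513843] [-0.21769812  0.3762798   0.07258214]
```

View pics/w3.png

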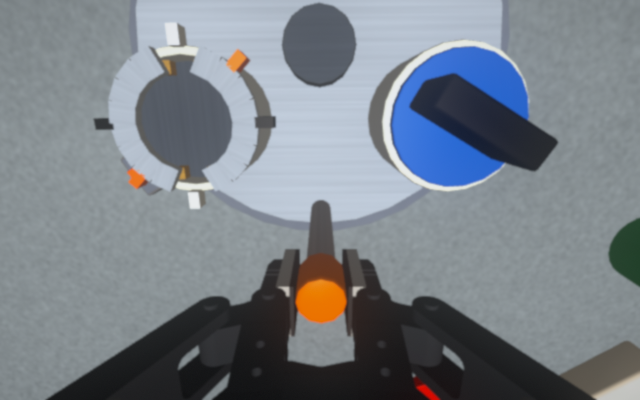

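Call:
carry_out(motion=[0.6,0,0,0,0,0.6,0,0,0,0,0.6,0,0,0,0,0.6,0,0,0,0,0.6,0,0,0,0,0.6,0,0,35,0,0.6,0,0,70,0,0.6,0,0,100,0,0.6,-30,35,105,-7,0.6,-60,70,105,-14,0.6,-98,107,105,-21,0.6,-98,107,105,-28])

```text
time_s: 5.72
tcp_pos: [0.4277, 0.0222, 0.2299]
orientation: [0.975, 0.221, 0.0, -0.001]
force: [0.1, -0.9, 0.3]
gripper_width: 0.0684
```

Call:
carry_out(motion=[1,0,0,0,-7,1,0,0,0,-14,1,0,0,0,-21,1,0,0,0,-28,1,0,0,0,-32,1,0,0,0,-32])

```text
time_s: 6.22
tcp_pos: [0.4298, 0.02, 0.2293]
orientation: [0.998, -0.056, 0.0, -0.0]
force: [1.0, 0.1, -0.1]
gripper_width: 0.0853
```

Run:
```python
from h import *
s,c=wrist(); print(s["tcp_pos"],s["orientation"],s["force"],s["joint_vel"].round(3))
np.save("w4T.npy",c["T"])
cv2.imwrite("pics/w4.png",c["frame"][:,:,::-1])
```

```text
[0.42975164 0.0200356  0.22927852] [ 9.98447620e-01 -5.56987102e-02  5.40888664e-05 -3.35793258e-05] [ 0.95639424  0.08788168 -0.05265444] [-0.001  0.003 -0.001  0.    -0.    -0.132]
```

View pics/w4.png

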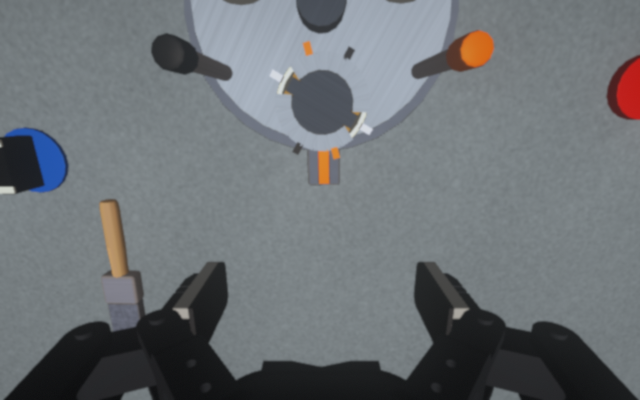

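Run:
```python
import cv2
a=cv2.imread("pics/w4.png")
cv2.imwrite("pics/w4A.png",cv2.resize(a[30:170,240:400],None,fx=5,fy=5,interpolation=cv2.INTER_CUBIC)[:600])
```

```text
(no output)
```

View pics/w4A.png

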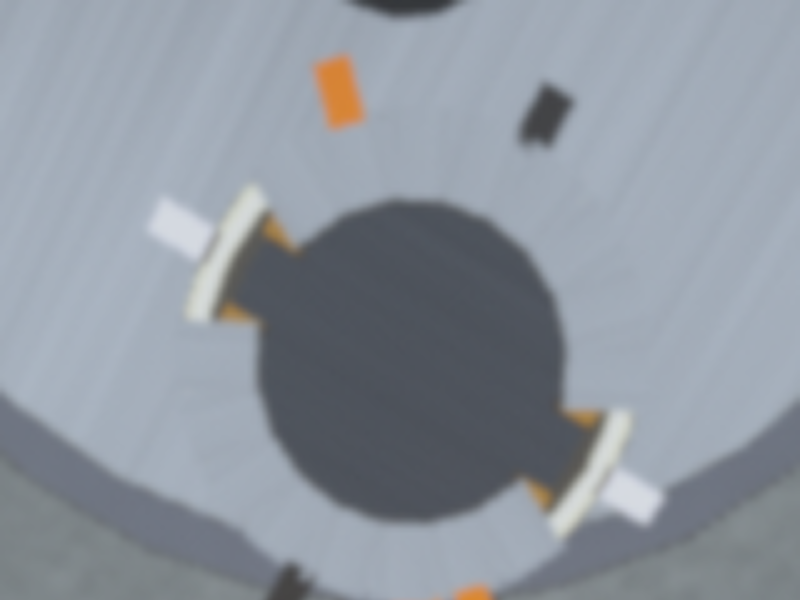

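Run:
```python
from h import *
K=np.array([[320.7647257425707,0,320.57114843435005],[0,320.7647257425707,205.44426129878352],[0,0,1]])
c=dict(mtx=K,T=np.load("w4T.npy"))
def o(x,y): return (x+.5)/5-.5+240,(y+.5)/5-.5+30
print("mouth",ray(c,*o(411.5,361),0.088))
for z in (.08,.088):
  w=[ray(c,*o(*p),z) for p in [(181,229),(634,495)]];print("white",w,np.degrees(np.arctan2(*(w[0]-w[1])[[1,0]])), (w[0]+w[1])/2,np.hypot(*(w[0]-w[1])[:2]))
w=[ray(c,*o(*p),.088) for p in [(240,253),(590,473)]];print("arc",w,np.degrees(np.arctan2(*(w[0]-w[1])[[1,0]])), (w[0]+w[1])/2)
t=bot.read_camera("top")
crop(t["frame"],270,140,370,250,6,"pics/tC.png")
```

```text
mouth [0.50755634 0.00963927 0.088     ]
white [array([0.53311965, 0.04603318, 0.08      ]), array([ 0.48083131, -0.0271142 ,  0.08      ])] 54.44146653996661 [0.50697548 0.00945949 0.08      ] 0.0899144577261414
white [array([0.5323109 , 0.04507432, 0.088     ]), array([ 0.48145644, -0.02606715,  0.088     ])] 54.44146653996663 [0.50688367 0.00950358 0.088     ] 0.08744876002325024
arc [array([0.52757986, 0.03594329, 0.088     ]), array([ 0.48596873, -0.01881383,  0.088     ])] 52.76800377548842 [0.50677429 0.00856473 0.088     ]
```

View pics/tC.png

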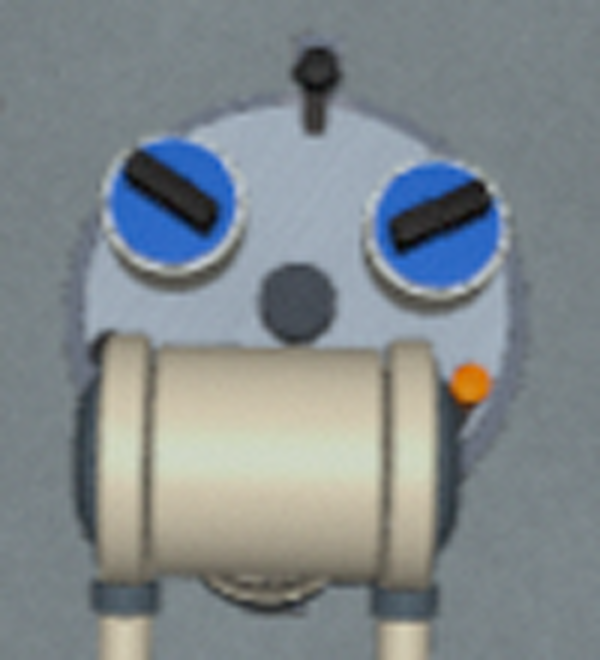

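Call:
carry_out(motion=[1,15,40,0,0,1,15,80,0,0,1,15,120,-10,0,1,15,160,-30,0,1,15,200,-50,0,1,15,240,-60,0,1,15,280,-60,0,1,15,313,-60,0,1,15,313,-60,0,1,15,313,-60,0,1,15,313,-60,0])

```text
time_s: 7.23
tcp_pos: [0.4447, 0.3327, 0.169]
orientation: [0.999, -0.054, -0.0, 0.0]
force: [0.6, -0.4, -0.4]
gripper_width: 0.0855
```

Run:
```python
from h import *
s,c=wrist(); print(s["tcp_pos"],s["orientation"],s["force"],s["joint_vel"].round(3),s["joint_positions"])
np.save("w5T.npy",c["T"])
cv2.imwrite("pics/w5.png",c["frame"][:,:,::-1])
```

```text
[0.44474348 0.3327423  0.16898627] [ 9.98564656e-01 -5.35573748e-02 -1.98740969e-04  4.41957402e-04] [ 0.58320352 -0.35086558 -0.3630916 ] [-0.027 -0.024  0.01  -0.003 -0.001  0.006] [ 5.81368297e-01 -3.16662588e-02  1.46583400e+00 -4.80410959e-04
  1.70826920e+00  2.25926502e+00]
```

View pics/w5.png

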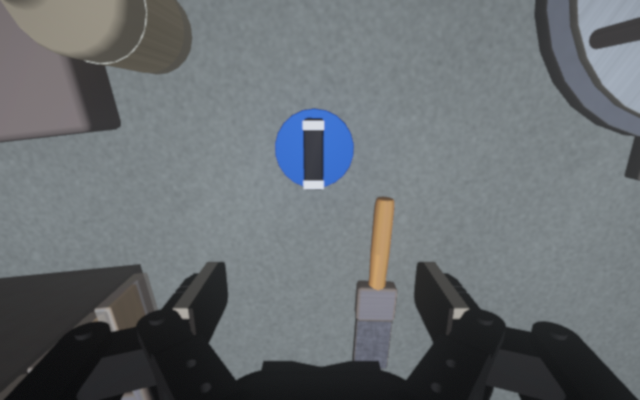

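Run:
```python
from h import *
K=np.array([[320.7647257425707,0,320.57114843435005],[0,320.7647257425707,205.44426129878352],[0,0,1]])
c=dict(mtx=K,T=np.load("w5T.npy"))
f=cv2.imread("pics/w5.png")
crop(f[:,:,::-1],260,95,370,205,5,"pics/w5A.png")
w=np.array([ray(c,*p,.057) for p in [(313.2,125),(313.8,184.5)]]);print(w,w.mean(0),np.degrees(np.arctan2(*(w[0]-w[1])[[1,0]])))
print("flange",ray(c,314.5,148,.02))
t=np.array([ray(c,*p,.01) for p in [(384,200),(378,285)]]);print("spat",t)
b=ray(c,150,40,.0);print(b)
```

```text
[[0.5059217  0.33118108 0.057     ]
 [0.45915683 0.33602242 0.057     ]] [0.48253926 0.33360175 0.057     ] -5.910498848743769
flange [0.48393694 0.33330857 0.02      ]
spat [[0.42537197 0.27168184 0.01      ]
 [0.33181962 0.28262178 0.01      ]]
[0.59018899 0.46674983 0.        ]
```

View pics/w5A.png

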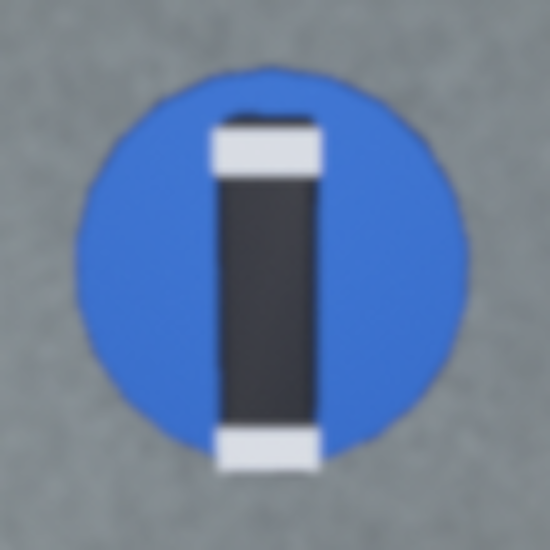

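Call:
carry_out(motion=[1,38,1,-10,0,1,38.5,1,-45,0,1,38.5,1,-80,0,1,38.5,1,-115,0,1,38.5,1,-135,0,1,38.5,1,-143,0,1,38.5,1,-143,0,1,38.5,1,-143,0])

```text
time_s: 7.95
tcp_pos: [0.4841, 0.3335, 0.0278]
orientation: [0.998, -0.055, 0.001, -0.0]
force: [-0.3, -0.2, 0.0]
gripper_width: 0.0855
```

Run:
```python
from h import *
s,c=wrist(); print(s["tcp_pos"],s["orientation"],s["force"],s["joint_vel"].round(3))
cv2.imwrite("pics/w6.png",c["frame"][:,:,::-1])
```

```text
[0.48413817 0.33345068 0.02777054] [ 9.98488576e-01 -5.49534356e-02  7.03754227e-04 -4.34216853e-04] [-0.31760854 -0.16639021  0.01589143] [ 0.008 -0.019 -0.035 -0.     0.001  0.   ]
```

View pics/w6.png

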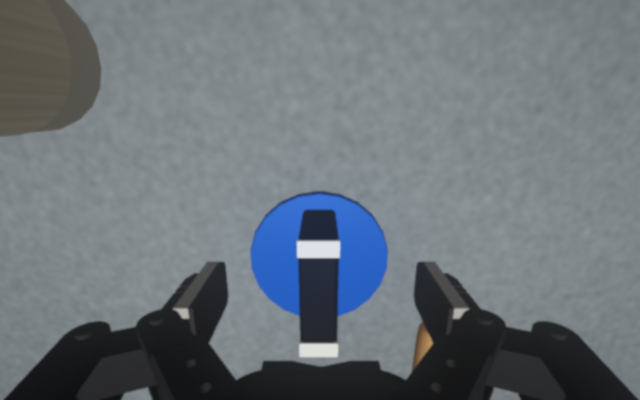

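Call:
carry_out(motion=[-1,0,0,0,0,-1,0,0,0,0,-1,0,0,0,0,-1,0,0,0,0,-1,0,0,0,0,-1,0,0,0,0,-1,0,0,0,0,-1,0,0,0,0,-1,0,0,0,0], force=80)

```text
time_s: 8.75
tcp_pos: [0.4835, 0.3341, 0.0266]
orientation: [0.999, -0.054, 0.0, -0.0]
force: [0.1, 1.0, 3.1]
gripper_width: 0.0149
```

Call:
carry_out(motion=[-1,0,0,15,0,-1,0,0,50,0,-1,0,0,85,0,-1,0,0,120,0,-1,0,-30,150,7,-1,5,-60,150,14,-1,5,-90,150,20,-1,5,-90,150,20])

```text
time_s: 9.42
tcp_pos: [0.4888, 0.2397, 0.1768]
orientation: [0.993, 0.121, 0.0, 0.001]
force: [1.1, 0.3, -1.3]
gripper_width: 0.0148
```

Run:
```python
from h import *
s,c=wrist(); print(s["tcp_pos"],s["orientation"],s["force"],s["joint_vel"].round(3))
cv2.imwrite("pics/w7.png",c["frame"][:,:,::-1])
```

```text
[0.48884831 0.23973376 0.1767892 ] [9.92669668e-01 1.20852035e-01 2.98766420e-04 1.27550643e-03] [ 1.06678033  0.319671   -1.34507297] [ 0.052  0.037 -0.007  0.052 -0.021  0.245]
```

View pics/w7.png

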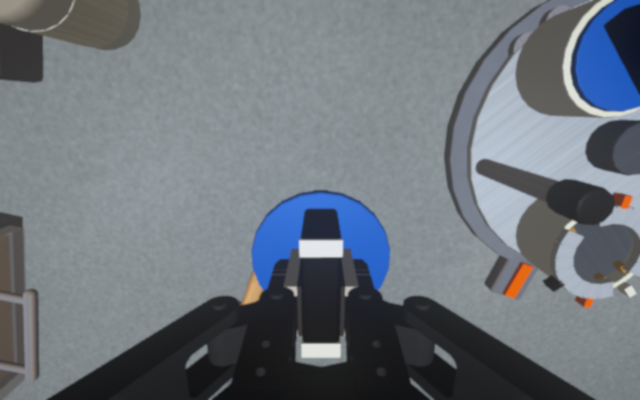

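Run:
```python
from h import *
c=bot.read_camera("wrist"); M=c["mount"];K=c["mtx"]
crop(c["frame"],230,180,410,370,3,"pics/w7A.png")
def t(u,v,z):
    d=M[:3,:3]@np.linalg.solve(K,[u,v,1]);o=M[:3,3];return ((o+d*(z-o[2])/d[2])*1000).round(1)
zt=.0266-.020
print("flange front top",t(321,194,zt),"sides",t(252,250,zt),t(390,250,zt))
zb=.0266-.057
print("bar top ends",t(320.5,240,zb),t(320.5,358,zb))
```

```text
flange front top [34.2  0.6  6.6] sides [  4.7 -34.4   6.6] [ 4.8 35.7  6.6]
bar top ends [ 26.1   0.4 -30.4] [-28.5   0.5 -30.4]
```

View pics/w7A.png

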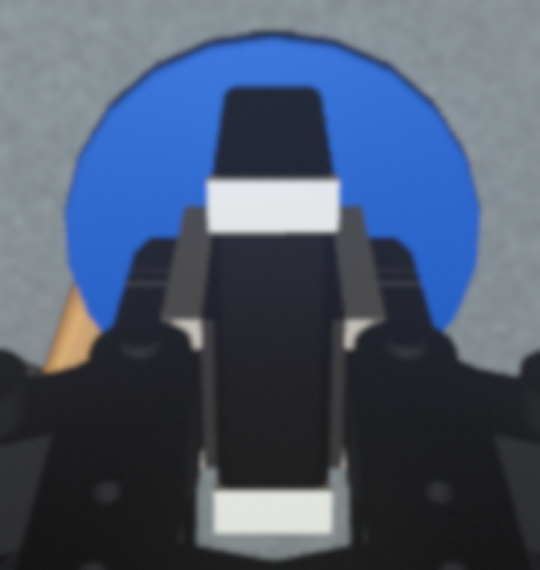

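Call:
carry_out(motion=[-1,-4,-35,25,6,-1,-8,-70,30,12,-1,-12,-105,30,18,-1,-16,-140,30,24,-1,-20,-175,30,30,-1,-24,-210,30,36,-1,-28,-245,30,40.4,-1,-29,-280,30,40.4,-1,-29,-295,30,40.4,-1,-29,-295,30,40.4,-1,-29,-295,30,40.4])

```text
time_s: 10.43
tcp_pos: [0.4594, -0.0508, 0.2056]
orientation: [0.891, 0.454, -0.0, -0.001]
force: [0.3, 0.2, -0.8]
gripper_width: 0.0148
```

Run:
```python
from h import *
s,c=wrist(); print(s["tcp_pos"],s["orientation"],s["force"],s["joint_vel"].round(3))
np.save("w8T.npy",c["T"]);cv2.imwrite("pics/w8.png",c["frame"][:,:,::-1])
crop(c["frame"],200,0,440,190,3.3,"pics/w8A.png")
```

```text
[ 0.45937878 -0.05083318  0.2055879 ] [ 8.90860215e-01  4.54276830e-01 -3.14524898e-04 -7.35042277e-04] [ 0.28103845  0.1834047  -0.7926369 ] [ 0.033 -0.003  0.     0.007  0.002 -0.001]
```

View pics/w8.png

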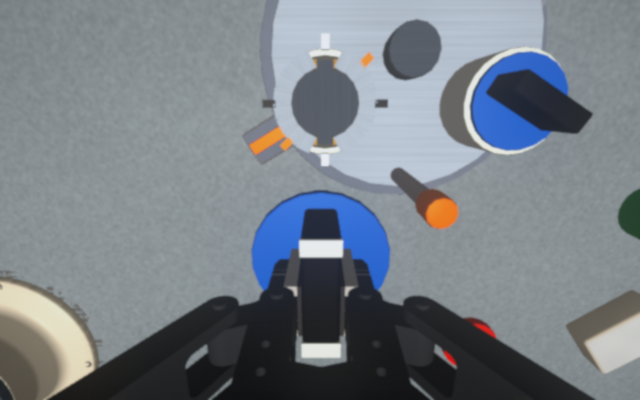

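View pics/w8A.png

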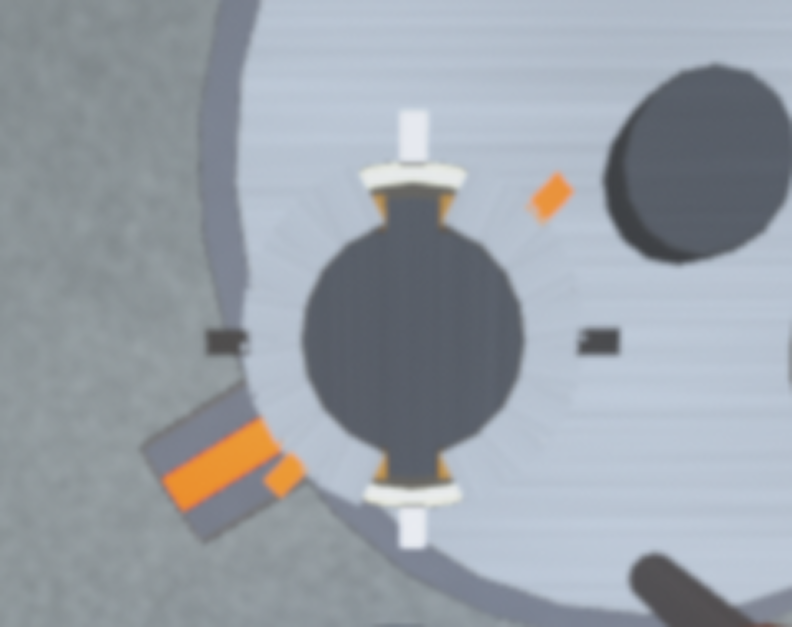

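Run:
```python
from h import *
K=np.array([[320.7647257425707,0,320.57114843435005],[0,320.7647257425707,205.44426129878352],[0,0,1]])
c=dict(mtx=K,T=np.load("w8T.npy"))
k=3.3
def o(x,y): return (x+.5)/k-.5+200,(y+.5)/k-.5
for z in (.085,.088):
  b=[ray(c,*o(*p),z) for p in [(227,342),(598,342)]];w=[ray(c,*o(*p),z) for p in [(413.5,135),(412.5,528)]]
  print(z,(b[0]+b[1])/2,(w[0]+w[1])/2,np.degrees(np.arctan2(*(w[0]-w[1])[[1,0]])),np.degrees(np.arctan2(*(b[0]-b[1])[[1,0]])),np.linalg.norm(w[0]-w[1]),np.linalg.norm(b[0]-b[1]))
print(ray(c,*o(413.3,341),.088))
# lid flange/bar apparent
tz=.2056
print("lid bar",[ray(c,320.5,v,tz+.0304) for v in (240,358)], "flange",[ray(c,u,250,tz-.0066) for u in (252,390)],ray(c,321,194,tz-.0066))
s=bot.state();print(s["tcp_pos"],s["orientation"])
```

```text
0.085 [0.50675966 0.00974663 0.085     ] [0.5069089  0.00973257 0.085     ] 54.127260581601625 144.05763200676344 0.08842069392280787 0.08784513353665212
0.088 [0.50671706 0.00973757 0.088     ] [0.5068646  0.00972367 0.088     ] 54.127260581601625 144.05763200676344 0.087412240415628 0.08684324439652552
[0.50701254 0.00979879 0.088     ]
lid bar [array([ 0.47461055, -0.02975026,  0.236     ]), array([ 0.44256376, -0.0739486 ,  0.236     ])] flange [array([ 0.43381452, -0.02658705,  0.199     ]), array([ 0.49057337, -0.0676415 ,  0.199     ])] [ 0.4794629  -0.02330707  0.199     ]
[ 0.45944659 -0.05015384  0.20573184] [ 8.90477756e-01  4.55026213e-01 -1.90041382e-04 -6.89680458e-04]
```

Call:
carry_out(motion=[-1,24,30,0,0,-1,47.8,61,0,0,-1,47.8,61,-20,0,-1,47.8,61,-50,0,-1,47.8,61,-75,0,-1,47.8,61,-82,0,-1,47.8,61,-82,0,-1,47.8,61,-82,0,-1,47.8,61,-82,0])

```text
time_s: 11.23
tcp_pos: [0.508, 0.0104, 0.1265]
orientation: [0.89, 0.455, 0.001, 0.001]
force: [0.1, -0.5, -0.6]
gripper_width: 0.0148
```

Run:
```python
from h import *
s,c=wrist(); print(s["tcp_pos"],s["orientation"],s["force"],s["joint_vel"].round(3))
crop(c["frame"],160,100,480,340,2.5,"pics/w9.png")
c=bot.read_camera("scene"); crop(c["frame"],280,150,380,250,6,"pics/s9.png")
```

```text
[0.50804688 0.0103878  0.12652679] [8.90274390e-01 4.55421744e-01 1.42036703e-03 7.26667872e-04] [ 0.07195644 -0.54088713 -0.57208977] [-0.007 -0.007 -0.008 -0.001 -0.006 -0.002]
```

View pics/w9.png

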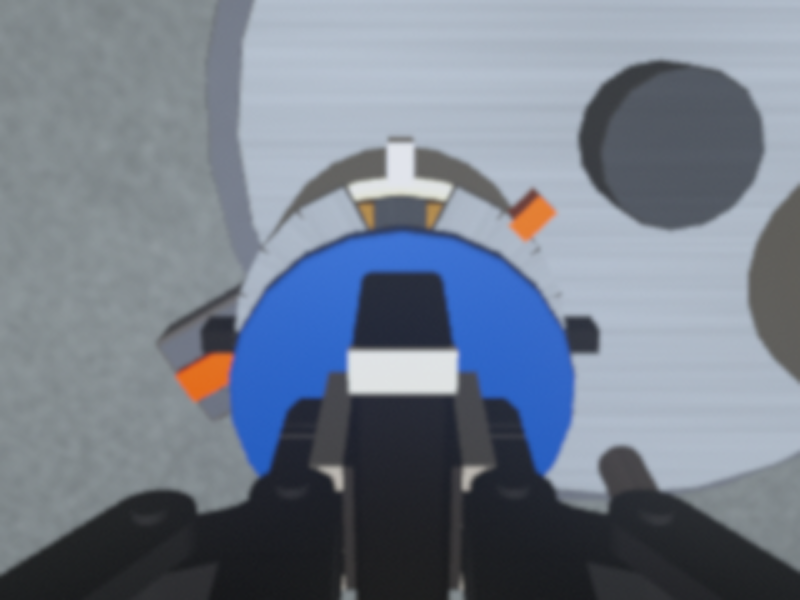

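View pics/s9.png

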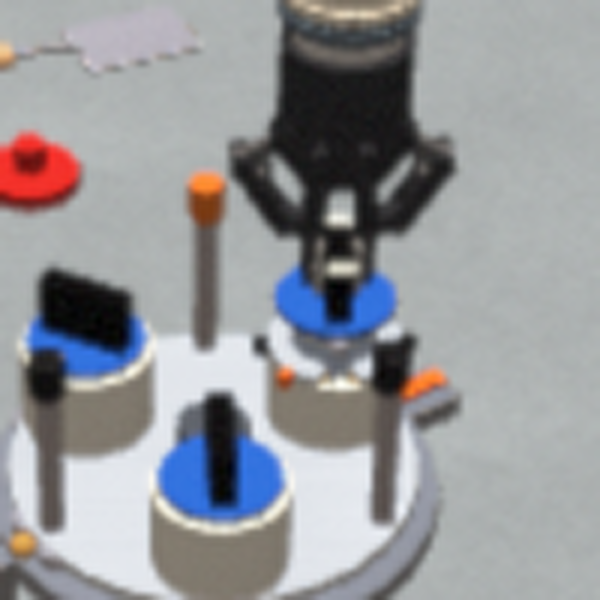

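Call:
carry_out(motion=[-1,-0.5,0.3,-5,0,-1,-0.5,0.3,-10,0,-1,-0.5,0.3,-14,0,-1,-0.5,0.3,-16,0,-1,-0.5,0.3,-16,0,-1,-0.5,0.3,-16,0])

```text
time_s: 11.83
tcp_pos: [0.5064, 0.0102, 0.1079]
orientation: [0.89, 0.455, -0.0, -0.0]
force: [-0.5, -0.6, -0.3]
gripper_width: 0.015
```

Call:
carry_out(motion=[-1,0.3,0,-4,0,-1,0.3,0,-6,0,-1,0.3,0,-7.5,0,-1,0.3,0,-7.5,0,-1,0.3,0,-7.5,0])

```text
time_s: 12.25
tcp_pos: [0.5069, 0.0102, 0.1007]
orientation: [0.89, 0.455, 0.0, 0.0]
force: [1.1, -0.2, -1.7]
gripper_width: 0.0148
```

Run:
```python
from h import *
s=bot.state(); print(s["tcp_pos"],s["orientation"],s["force"],s["moment"],s["joint_vel"].round(3))
```

```text
[0.50693827 0.01024562 0.10074085] [8.90393843e-01 4.55190952e-01 4.20202458e-05 5.67652068e-06] [ 1.11937631 -0.22765124 -1.72065752] [-0.05759306 -0.00630676  0.0041413 ] [-0.     0.002  0.     0.     0.001  0.001]
```

Call:
carry_out(motion=[-1,0,0,-1,0,-1,0,0,-2,0,-1,0,0,-2,0,-1,0,0,-2,0])

```text
time_s: 12.58
tcp_pos: [0.507, 0.0102, 0.1005]
orientation: [0.89, 0.455, 0.0, 0.0]
force: [-6.1, 0.6, 7.5]
gripper_width: 0.0147
```

Run:
```python
from h import *
s,c=wrist(); print(s["tcp_pos"],s["orientation"],s["force"],s["moment"],s["joint_vel"].round(3))
crop(c["frame"],160,100,480,340,2.5,"pics/w10.png")
c=bot.read_camera("scene"); crop(c["frame"],280,150,380,250,6,"pics/s10.png")
```

```text
[0.50698397 0.0102424  0.10052849] [8.90376858e-01 4.55223864e-01 4.38984663e-04 3.02407456e-04] [-6.08574254  0.55487396  7.54061983] [ 0.0448332   0.6862671  -0.06611937] [-0.    -0.     0.002 -0.    -0.001 -0.001]
```

View pics/w10.png

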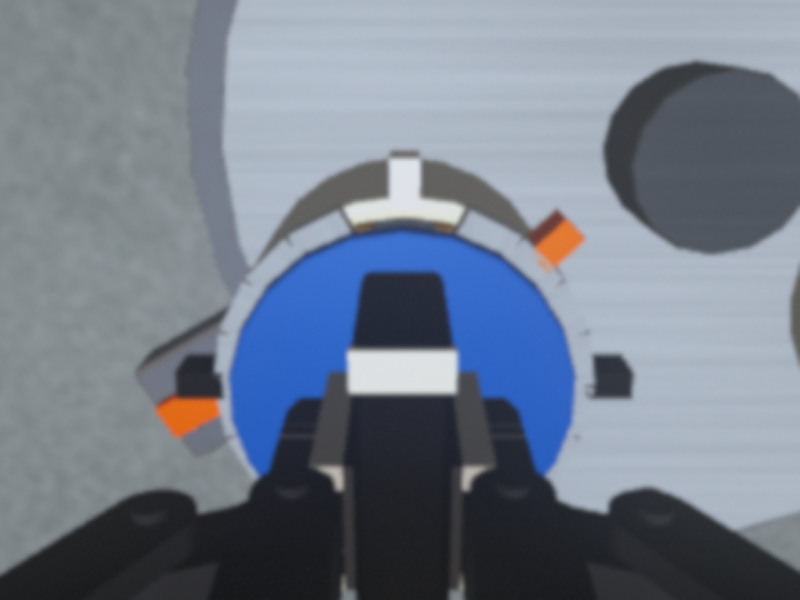

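View pics/s10.png

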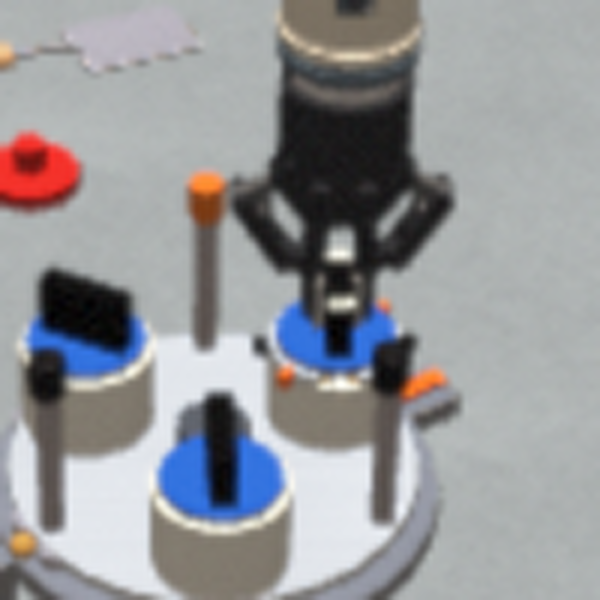

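Call:
carry_out(motion=[-1,0,0,1,-4,-1,0.1,-0.1,1,-8,-1,0.1,-0.1,1,-12,-1,0.1,-0.2,1,-16,-1,0.2,-0.2,1,-20,-1,0.2,-0.3,1,-24,-1,0.2,-0.3,1,-28,-1,0.3,-0.4,1,-32,-1,0.3,-0.4,1,-32])

```text
time_s: 13.43
tcp_pos: [0.5074, 0.0102, 0.1006]
orientation: [0.982, 0.191, 0.0, -0.0]
force: [-2.3, 1.9, 4.5]
gripper_width: 0.0146
```

Run:
```python
from h import *
s=bot.state(); print(s["tcp_pos"],s["orientation"],s["force"],s["moment"],s["joint_vel"].round(3))
x,y=s["orientation"][:2];print(np.degrees(np.arctan2(y*y-x*x,2*x*y))+90)
```

```text
[0.50738754 0.01018311 0.10062358] [ 9.81547642e-01  1.91217085e-01  4.70675007e-04 -1.75990573e-04] [-2.31507133  1.89342738  4.46846583] [0.18761443 0.34940884 0.05050514] [-0.001 -0.001  0.    -0.001  0.004 -0.115]
22.04764365713295
```

Call:
carry_out(motion=[-1,0,0,0,-4,-1,0,-0.1,0,-8,-1,0.1,-0.2,0,-11,-1,0.1,-0.2,0,-13,-1,0.1,-0.2,0,-13,-1,0.1,-0.2,0,-13,-1,0.1,-0.2,0,-13,-1,0.1,-0.2,0,-13])

```text
time_s: 14.1
tcp_pos: [0.5074, 0.0101, 0.1006]
orientation: [0.997, 0.081, 0.0, -0.0]
force: [-1.4, 2.9, 4.7]
gripper_width: 0.0151
```

Run:
```python
from h import *
s,c=wrist(); print(s["tcp_pos"],s["orientation"],s["force"],s["moment"],s["joint_vel"].round(3))
x,y=s["orientation"][:2];print(np.degrees(np.arctan2(y*y-x*x,2*x*y))+90)
np.save("w11T.npy",c["T"])
crop(c["frame"],160,100,480,340,2.5,"pics/w11.png")
c=bot.read_camera("scene"); crop(c["frame"],280,150,380,250,6,"pics/s11.png")
```

```text
[0.50743737 0.01005992 0.10061798] [ 9.96678215e-01  8.14386907e-02  4.07539845e-04 -3.31494445e-04] [-1.43731092  2.905899    4.72402292] [0.34794347 0.42939974 0.17002692] [ 0.002  0.001 -0.002  0.001 -0.001 -0.001]
9.34253431948899
```

View pics/w11.png

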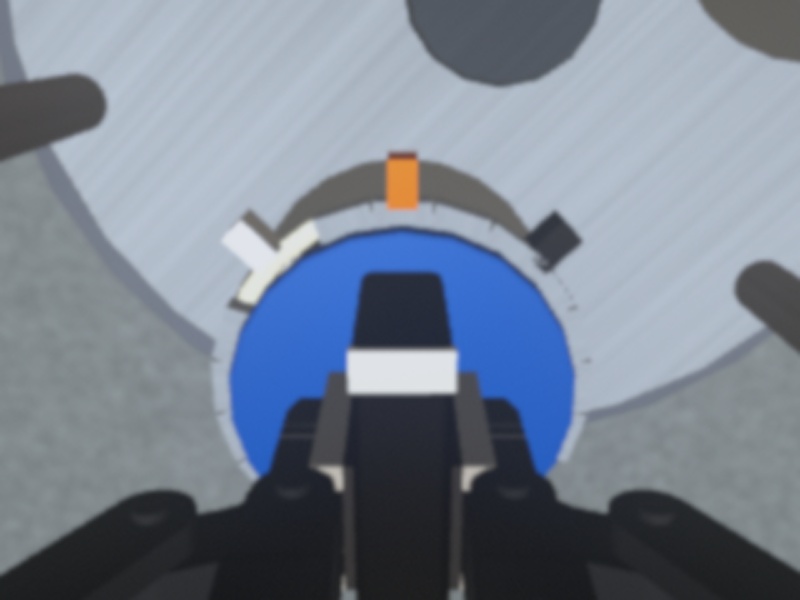

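View pics/s11.png

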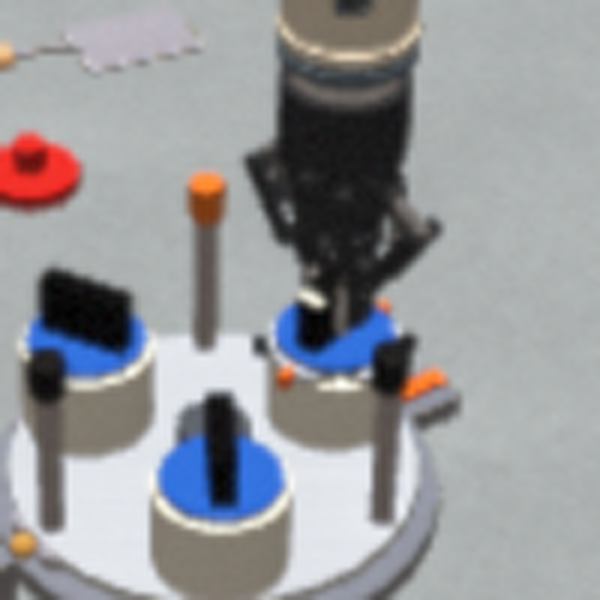

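Call:
carry_out(motion=[-1,0,0,0,0,-1,0,0,0,0,-1,0,0,0,0,-1,0,0,0,0,-1,0,0,0,0,-1,0,0,0,0])

```text
time_s: 14.7
tcp_pos: [0.5074, 0.0101, 0.1006]
orientation: [0.997, 0.081, 0.0, -0.0]
force: [-1.9, 2.6, 5.5]
gripper_width: 0.0148
```

Run:
```python
from h import *
s,c=wrist(); print(s["tcp_pos"],s["force"],s["moment"],s["gripper_width"])
x,y=s["orientation"][:2];print(np.degrees(np.arctan2(y*y-x*x,2*x*y))+90)
crop(c["frame"],160,100,480,340,2.5,"pics/w12.png")
```

```text
[0.50743842 0.01007364 0.10060463] [-1.89167335  2.58449127  5.54824228] [0.32956274 0.51733085 0.15499579] 0.01483095106801995
9.34521187007742
```

View pics/w12.png

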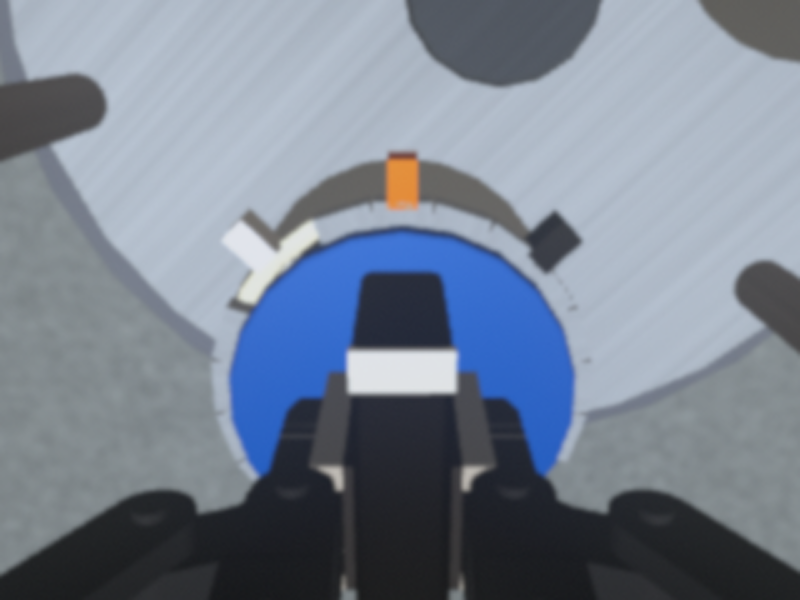

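The lid is steady: the bar still lines up with the orange tab (402, 180), and the view is the same as 0.6 s earlier.

```bash
python3 -c "
from bench import bot
print(bot.close_job())"
```

```text
the job is handed in; nothing more can be done
None
```

I turned the carousel one click, seated the blue lid in the open canister and twisted it to the vent marks. I handed the job in at about 15 s with the lid still gripped; no verdict was reported.

- **Carousel:** I gripped the index post and swung it about 60° counter-clockwise. The open canister then measured (0.507, 0.010), at the orange pointer, and its slots turned from -6° to 54°. In the scene pictures the carousel looked the same before and after the twist.
- **Lid:** It went down through the slots without resistance. It stopped firm at a tool height that puts its origin about 42 mm above the canister's, with 5–7 N of contact.
- **Twist:** The tool turned 44.8° clockwise, and the grip bar lines up with the orange vent tab in the wrist picture. The last two checks, 0.6 s apart, showed no creep. The wrist moment had risen to about 0.16 N m, which fits the return spring.
- **Not measured directly:** I could not see the vent ring. I put it at about 40° (0.7 rad) from the stated 5° lag. I did not re-measure the bystanders; I saw no contact with any of them.

No check failed. Camera measurements agreed to about 1–2 mm from the wrist and top cameras. The scene camera differed from them by up to about 7 mm for the posts, so I used the wrist values.

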